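# Snap the cover onto the power-supply housing

### The arm

A 6-joint arm with a two-finger parallel gripper is mounted at the origin on the work surface. World frame = base frame: x ahead of the robot, y to its left, z up, the work surface at z = 0. Lengths are in m, angles in degrees, forces in N, time in s.
With the tool pointing down it reaches from about 0.3 to 0.75 m from the base axis. Payload 8.5 kg.
Tool frame: the origin (TCP) lies between the finger pads; the fingertips stand 8 mm ahead of it and the grasp point (between the pads) lies 11 mm behind it; y points along the fingers, z is the direction in which the jaws open and shut, and the axes are right-handed (so a half turn about y gives the same grasp; the last joint's range is limited). The gripper opens to 85 mm and grips with 20 to 120 N. Pads are 22 mm wide; open, the fingers measure 114 mm over their backs; the gripper's body (76 mm by 85 mm) begins 54 mm behind the grasp point. The pads swing forward as they close: fully open they stand 13 mm farther back than shut.
Start: joints at [63.753, 21.807, 74.336, -0, 83.858, -12.336], TCP at [0.132, 0.534, 0.239] pointing down, gripper open.
Joint ranges: [-178.18, 178.18], [-50.72, 133.34], [12.68, 142.11], [-81.47, 261.47], [9.98, 163.14], [-165.26, 165.26]. Speed limits (degrees/s): [136.94, 136.94, 180, 180, 180, 180].

### API

Orientations are given as a 3x3 rotation matrix whose columns are the frame's x, y, z axes.
In Python, from rig import env, get_image gives the robot as it stands.
- The arm moves only by the tool move_arm, never from a script. Its argument "targets" is one flat list of numbers, 6 for each row, row after row: the shift along the tool's x, y, z in mm, then the turn, a rotation vector about the tool's x, y, z in rad. A call has exactly 5 rows; each row shifts and turns the commanded pose from where the row before left it, along the tool's axes as they then stand; what a row does not reach is not made up. A row lasts 1/8 s, in which the tool goes at most 62.5 mm and 10.7 degrees, less where a joint would pass 70% of its speed; a pose out of reach is approached as far as the arm can. A call is refused whole if a number of a shift passes 62.5 or a number of a turn 0.188, either way. A call with a gripper value outside its range is refused whole. "hand" is the opening, from -1 (shut) to 1 (fully open), so that 0 is half open, set as the call begins (left out, the last holds). The fingers move at their own pace and stop on an object; "squeeze" is the grip in N (left out, the last holds). Time passes only in rows, so rows that do not move let the fingers close, or fill a call up. It gives the time, the measured TCP pose, the force and the opening at its end, in the units of the state.
- env.observe(): the state, without advancing time (a new reading comes with each control period).
- get_image(name): name is "scene" or "top" or "wrist"; returns a dict with "pixels" (384x512x3 uint8, red, green, blue), "z_map" (384x512 float32, m along the optical axis (not along the pixel's ray), 0 where there is no reading), "intrinsics" (3x3 intrinsics, pixels), "R" (3x3) and "t" (3): a world point X has camera coordinates R X + t; the wrist camera has in their place "mount" (4x4, takes a point from camera to tool coordinates, whose origin is the TCP and whose axes are the tool frame's). Camera axes: x right, y down, z forward; pixel columns grow to the right and rows downward; lengths in m; the calibration is good to about 2 mm. The wrist camera is an equidistant fisheye: a pixel r from the principal point sees the ray r / f radians off the axis. A picture is of the moment at which its call begins: read the wrist's pose just before it.
- env.close_job(): hands the job in, once; it reports no verdict.
The state is a dict: "time_s": time; "q": joint angles; "qvel": joint speeds; "joint_efforts": joint torques, N m; "position": TCP position; "tool_rot": TCP orientation; "ft_force": force on the tool from outside, world axes, zero at the start; "wrist_torque": the same for the moment, N m; "grip_width": finger opening in m.
Only numpy, scipy, OpenCV 4.12 (cv2) and the standard library are available. Lean on these libraries where they do the work, as an engineer would, in place of code of your own. Each camera call takes 0.05 s, during which the arm holds its last target.

### The job

Pick up the loose cover by its raised hood and push it straight down over the two snap hooks of the open housing in the spring-loaded cradle until both sides have clicked and the cover lies flush on the rim, then let go and withdraw. Press gently, with no more than about 24 newtons. Leave the other things on the bench where they are.

Things in the scene. Friction and masses are not known exactly. Their poses are not given: they have to be found in the camera images.
- cover: loose mid-grey plastic cover lying on the mat: plate 64 (x) x 120 (y) x 5 mm with windows 18 (x) x 12 mm near both ends (|y| 38 to 50; end bars, 3 mm thick, |y| 50 to 60) and, mid-top, a vented hood 30 (x) x 44 (y) mm standing 28 mm above the plate, solid to grip. 75 to 155 g. Origin: centre of the underside, 3 mm above the table at the start; z up, hood up. A half turn about z makes no difference.
- housing: open off-white plastic box 64 (x) x 120 (y) x 30 mm with a circuit board inside, origin under its centre, in an aluminium cradle (100 x 150 mm, corner posts lower than the rim). It stands on springs: it sinks straight down by up to 22 mm as it is pressed and rises again when let go, so the cover must follow it well below the unpressed rim.
- opening (a point): centre of the housing's mouth at the height of its flat rim, 69 mm above the table when unpressed; moves with the housing. The flush cover's origin belongs here, z up, x and y along the housing's. Two snap hooks stand in the housing on the y line, one each side, and pass through the cover's windows.
- hook_a (a joint): hook at the housing's +y side: stem 12 (x) x 3 mm, 47 mm from the centre. Head: top 14.5 mm above the rim (|y| 45.5 to 48 mm), sloping out to |y| 54 mm at its catch 4.5 mm above the rim, which laps the seated cover's end bar by 4 mm. Rad: 0 upright, grows bending inward, about 0.15 just before the click, then springs back to 0. Both hooks together take some 10 to 19 N.
- hook_b (a joint): the same hook mirrored on the housing's -y side, 47 mm from the centre; same values
- bottle: bystander: white plastic bottle, 52 mm across, 85 mm tall, on the mat; origin under its centre
- brush: bystander: brush 170 mm long lying along y near the robot; origin under its middle
- parts_tray: bystander: open white tray 90 x 70 x 22 mm; origin under its centre
- spray_can: bystander: dark steel can, 52 mm across, 140 mm tall; origin under its centre
Things that resemble listed ones, but are neither listed nor needed, are in the scene too. Of the things that look like the cover, take the one that is nearest to the robot's base at the start.

How it is judged:
By the outcome, as a careful person would: the job done as asked, in the order asked, and still so for the second after the job is handed in, with the robot touching nothing.
It also fails if it takes over 45 s, if anything falls off the work surface, if the arm or the gripper's body presses on something with over 40 N, if the wrist force passes 120 N, or if a joint passes its speed limit or range.

## Working session

There is one attempt and no reset: what is moved stays moved. The work goes in short steps, Python scripts to look and compute and a tool call to move; the robot and the scene stay as the last step left them, time stands still between calls to the robot, and variables do not carry over. Pictures are saved under pics/ and viewed, and the job is handed in when it is done.

Besides the shell and the picture viewer there is one more tool, called after ">>>" in YAML: its name, and indented under it one key for each argument. move_arm: Moves the arm, as the interface text tells. Its arguments: {"type":"object","properties":{"targets":{"type":"array"},"hand":{"type":"number"},"squeeze":{"type":"number"}},"required":["targets"]}

```bash
ls; mkdir -p pics
python3 - <<'E'
from rig import env,get_image
import cv2,numpy as np
s=env.observe();print(s)
for n in("scene","top","wrist"):
    d=get_image(n);cv2.imwrite(f"pics/{n}0.png",d["pixels"][:,:,::-1]);np.savez(f"{n}0.npz",**d)
    print(n,d["intrinsics"].tolist(),[ (k,np.round(d[k],4).tolist()) for k in("R","t","mount") if k in d])
E
```

```text
pics
{'time_s': 0.0, 'q': array([ 6.37517963e+01,  2.18386478e+01,  7.43858384e+01,  1.91285862e-03,
        8.38554392e+01, -1.23382591e+01]), 'qvel': array([ 0.11204587,  0.00409231, -0.04335251, -0.028616  , -0.04149884,
       -0.01361467]), 'joint_efforts': array([-2.65087544e-05, -4.48460126e+01, -2.31278801e+01, -2.40082236e-04,
        4.77790614e-03, -8.34990573e-06]), 'position': array([0.1321086 , 0.53361012, 0.23872733]), 'tool_rot': array([[ 9.70673800e-01, -6.46707353e-04,  2.40399575e-01],
       [-2.40400217e-01, -1.23644141e-03,  9.70673069e-01],
       [-3.30501422e-04, -9.99999026e-01, -1.35564987e-03]]), 'ft_force': array([-0.02796515, -0.15839672, -0.78862307]), 'wrist_torque': array([ 0.03369789, -0.00893962,  0.02280639]), 'grip_width': 0.08541552255002197}
scene [[444.6772553801184, 0.0, 253.38592888725017], [0.0, 444.6772553801184, 190.0655586794719], [0.0, 0.0, 1.0]] [('R', [[-0.1266, 0.9919, -0.0045], [0.7571, 0.0937, -0.6465], [-0.6409, -0.0852, -0.7629]]), ('t', [0.2317, -0.3621, 1.8427])]
top [[403.02701207727006, 0.0, 253.94333556717316], [0.0, 403.02701207727006, 185.97672560124502], [0.0, 0.0, 1.0]] [('R', [[-0.0427, -0.9991, 0.0045], [-0.9765, 0.0407, -0.2116], [0.2113, -0.0134, -0.9773]]), ('t', [-0.1465, 0.5639, 1.1377])]
wrist [[297.3186396354542, 0.0, 257.14818908665194], [0.0, 297.3186396354542, 191.54664371718374], [0.0, 0.0, 1.0]] [('mount', [[0.0003, 0.9504, 0.3111, -0.0812], [0.0011, -0.3111, 0.9504, -0.1345], [1.0, 0.0001, -0.0012, -0.0008], [0.0, 0.0, 0.0, 1.0]])]
```

View pics/scene0.png

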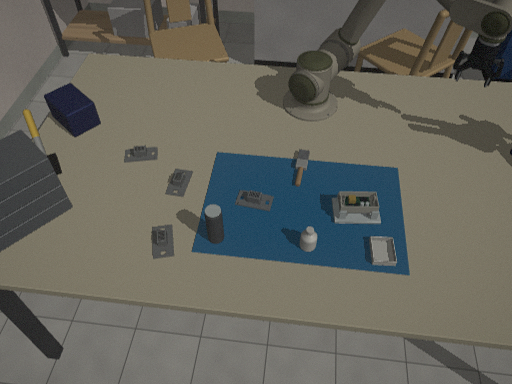

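View pics/top0.png

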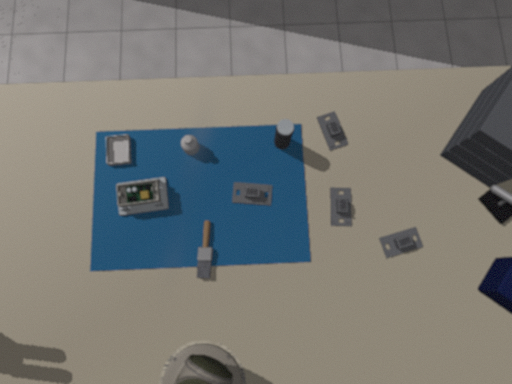

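View pics/wrist0.png

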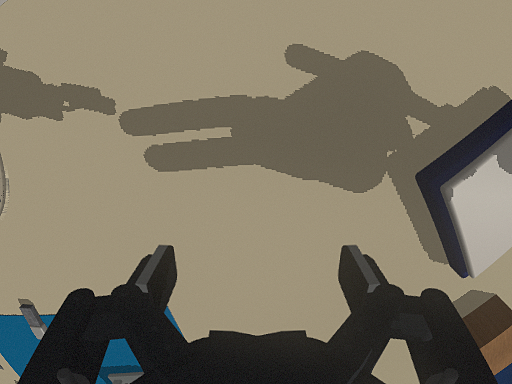

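Cover-like candidates in the top image: (252,193) on the mat, and (341,206), (401,242) and (333,130) off it. I'll measure their distances from the base and crop in close.

```bash
cat > h.py <<'E'
import numpy as np,cv2
def world(d,u,v,z):
    K=d["intrinsics"];R=d["R"];t=d["t"]
    r=R.T@np.linalg.solve(K,np.array([u,v,1.]));c=-R.T@t
    return c+r*(z-c[2])/r[2]
def wmap(d):
    K=d["intrinsics"];z=d["z_map"];h,w=z.shape
    v,u=np.mgrid[:h,:w].astype(float)
    P=np.stack([(u-K[0,2])/K[0,0]*z,(v-K[1,2])/K[1,1]*z,z],-1)
    W=(P-d["t"])@d["R"]; W[z==0]=np.nan
    return W
E
python3 - <<'E'
from h import *
d=dict(np.load("top0.npz"));W=wmap(d)
for u,v in[(252,193),(341,206),(401,242),(333,130)]:
    p=world(d,u,v,.01);print(u,v,p.round(3),np.hypot(p[0],p[1]).round(3))
# housing region & cover region height profile
for (u0,u1,v0,v1) in[(105,180,170,222),(225,280,175,212)]:
    w=W[v0:v1,u0:u1].reshape(-1,3);print(np.nanpercentile(w[:,2],[1,10,50,75,90,95,99]).round(3))
im=d["pixels"][:,:,::-1]
a=cv2.resize(im[165:225,100:190],None,fx=8,fy=8,interpolation=2)[:, :720]
b=cv2.resize(im[165:225,215:305],None,fx=8,fy=8,interpolation=2)
cv2.imwrite("pics/a.png",cv2.resize(np.vstack([a,b]),(450,600)))
E
```

```text
252 193 [ 0.546 -0.164  0.01 ] 0.57
341 206 [ 0.494 -0.435  0.01 ] 0.659
401 242 [ 0.377 -0.607  0.01 ] 0.714
333 130 [ 0.741 -0.432  0.01 ] 0.857
[-0.001  0.002  0.007  0.044  0.058  0.067  0.074]
[-0.001  0.001  0.006  0.008  0.012  0.036  0.04 ]
```

View pics/a.png

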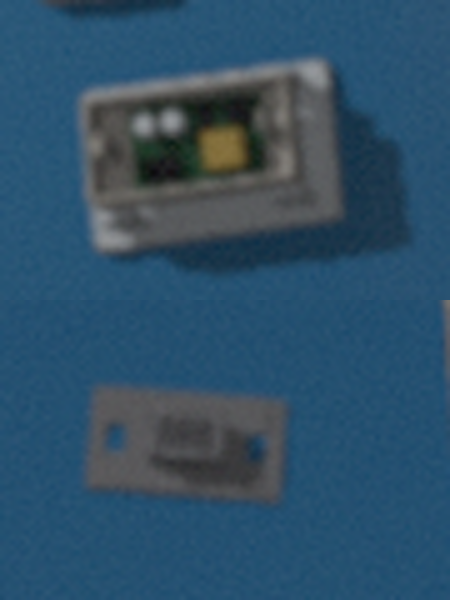

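The mat candidate at (252,193) is nearest to the base (0.57 m) and has the right shape: two windows and a mid hood. Next I'll get coarse poses of the cover and housing, and set up a move planner.

```bash
cat >> h.py <<'E'
from scipy.spatial.transform import Rotation as Rn
def toolR(yaw): # yaw of tool z in deg, tool down
    c,s=np.cos(np.radians(yaw)),np.sin(np.radians(yaw))
    z=np.array([c,s,0]);y=np.array([0,0,-1.]);return np.stack([np.cross(y,z),y,z],1)
def plan(p0,R0,p1,R1,vmax=60,amax=.18,n=None):
    """rows from p0,R0 to p1,R1 straight; prints tool-frame rows"""
    rv=Rn.from_matrix(R0.T@R1).as_rotvec()
    k=int(np.ceil(max(np.linalg.norm(p1-p0)*1000/vmax,np.linalg.norm(rv)/amax,1)))
    k=n or int(np.ceil(k/5)*5)
    R=R0.copy();p=p0.copy();rows=[]
    for i in range(k):
        dp=(p1-p)/(k-i);drv=Rn.from_matrix(R.T@R1).as_rotvec()/(k-i)
        row=np.r_[np.round(R.T@dp*1000,1),np.round(drv,4)]
        p=p+R@row[:3]/1000;R=R@Rn.from_rotvec(row[3:]).as_matrix();rows.append(row)
    for i in range(0,k,5):print([float(x)+0. for r in rows[i:i+5] for x in r])
    print("end",p.round(4))
def wcast(d,s,u,v,z):
    """wrist fisheye pixels -> world at height z"""
    K=d["intrinsics"];M=d["mount"]
    x=(np.asarray(u,float)-K[0,2])/K[0,0];y=(np.asarray(v,float)-K[1,2])/K[1,1]
    th=np.hypot(x,y);f=np.where(th>1e-9,np.sin(th)/np.maximum(th,1e-9),1)
    ray=np.stack([x*f,y*f,np.cos(th)],-1)
    Rw=s["tool_rot"]@M[:3,:3];c=s["position"]+s["tool_rot"]@M[:3,3]
    r=ray@Rw.T
    return c+r*((z-c[2])/r[...,2])[...,None]
E
python3 - <<'E'
from h import *
from rig import env
d=dict(np.load("top0.npz"));W=wmap(d);im=d["pixels"].astype(int)
sat=im.max(2)-im.min(2)
for n,(u0,u1,v0,v1),z in[("cov",(225,280,175,212),.008),("hous",(108,178,170,222),.069)]:
    m=np.zeros(sat.shape,np.uint8);m[v0:v1,u0:u1]=(sat[v0:v1,u0:u1]<35)
    if n=="hous": m&=(abs(W[...,2]-.069)<.008).astype(np.uint8)
    vv,uu=np.nonzero(m);P=np.array([world(d,a,b,z)[:2] for a,b in zip(uu,vv)])
    r=cv2.minAreaRect((P*1000).astype(np.float32));print(n,len(P),r)
s=env.observe()
plan(s["position"],s["tool_rot"],np.array([.56,.13,.24]),toolR(0))
plan(np.array([.56,.13,.24]),toolR(0),np.array([.55,-.165,.22]),toolR(0))
E
```

```text
cov 782 ((545.6065063476562, -163.5745849609375), (121.30287170410156, 65.7873306274414), 83.10516357421875)
hous 245 ((552.6500244140625, 174.48406982421875), (66.27115631103516, 121.1304702758789), 5.694832801818848)
[51.2, -0.1, -28.9, 0.0001, 0.1328, 0.0001, 54.6, -0.1, -21.9, 0.0001, 0.1328, 0.0001, 57.0, -0.1, -14.4, 0.0001, 0.1328, 0.0, 58.4, -0.1, -6.8, 0.0001, 0.1328, 0.0001, 58.8, -0.1, 1.1, 0.0001, 0.1328, 0.0]
[58.2, -0.1, 8.8, 0.0001, 0.1328, 0.0001, 56.5, -0.1, 16.5, 0.0001, 0.1328, 0.0001, 53.8, -0.1, 23.8, 0.0001, 0.1328, 0.0, 50.2, -0.2, 30.7, 0.0001, 0.1328, 0.0001, 45.7, -0.1, 37.0, 0.0002, 0.1328, 0.0]
end [0.56 0.13 0.24]
[59.0, 4.0, -2.0, 0.0, 0.0, 0.0, 59.0, 4.0, -2.0, 0.0, 0.0, 0.0, 59.0, 4.0, -2.0, 0.0, 0.0, 0.0, 59.0, 4.0, -2.0, 0.0, 0.0, 0.0, 59.0, 4.0, -2.0, 0.0, 0.0, 0.0]
end [ 0.55  -0.165  0.22 ]
```

Run:
```python
from h import *
from rig import env
s=env.observe()
plan(s["position"],s["tool_rot"],np.array([.553,.18,.24]),toolR(0))
```

```text
[49.4, -0.1, -24.2, 0.0001, 0.1328, 0.0001, 52.1, -0.1, -17.5, 0.0001, 0.1328, 0.0001, 54.0, -0.1, -10.4, 0.0001, 0.1328, 0.0, 54.9, -0.1, -3.2, 0.0001, 0.1328, 0.0001, 54.8, -0.1, 4.1, 0.0001, 0.1328, 0.0]
[53.8, -0.1, 11.4, 0.0001, 0.1328, 0.0001, 51.8, -0.1, 18.4, 0.0001, 0.1328, 0.0001, 48.9, -0.1, 25.1, 0.0001, 0.1328, 0.0, 45.2, -0.2, 31.3, 0.0001, 0.1328, 0.0001, 40.6, -0.1, 37.0, 0.0002, 0.1328, 0.0]
end [0.553 0.18  0.24 ]
```

>>> move_arm:
  targets: [49.4, 0, -24.2, 0, 0.1328, 0, 52.1, 0, -17.5, 0, 0.1328, 0, 54, 0, -10.4, 0, 0.1328, 0, 54.9, 0, -3.2, 0, 0.1328, 0, 54.8, 0, 4.1, 0, 0.1328, 0]
  hand: 1

```text
time_s: 0.78
position: [0.3438, 0.3556, 0.2392]
tool_rot: [[0.613, -0.0, 0.79], [-0.79, -0.0, 0.613], [-0.0, -1.0, -0.0]]
ft_force: [-0.4, 1.1, 0.5]
grip_width: 0.0856
```

>>> move_arm:
  targets: [53.8, 0, 11.4, 0, 0.1328, 0, 51.8, 0, 18.4, 0, 0.1328, 0, 48.9, 0, 25.1, 0, 0.1328, 0, 45.2, 0, 31.3, 0, 0.1328, 0, 40.6, 0, 37, 0, 0.1328, 0]

```text
time_s: 1.4
position: [0.5543, 0.1788, 0.2391]
tool_rot: [[-0.005, -0.0, 1.0], [-1.0, 0.0, -0.005], [-0.0, -1.0, -0.0]]
ft_force: [-0.1, 1.4, 0.2]
grip_width: 0.0856
```

>>> move_arm:
  targets: [0, 0, 0, 0, 0, 0, 0, 0, 0, 0, 0, 0, 0, 0, 0, 0, 0, 0, 0, 0, 0, 0, 0, 0, 0, 0, 0, 0, 0, 0]

```text
time_s: 2.02
position: [0.5528, 0.1807, 0.2395]
tool_rot: [[0.001, 0.0, 1.0], [-1.0, 0.0, 0.001], [-0.0, -1.0, 0.0]]
ft_force: [-0.5, -0.2, 0.4]
grip_width: 0.0853
```

```bash
cat >> h.py <<'E'
def snap(n,tag):
    from rig import env,get_image
    s=env.observe();d=get_image(n)
    np.savez(f"{tag}.npz",pos=s["position"],rot=s["tool_rot"],**d)
    cv2.imwrite(f"pics/{tag}.png",d["pixels"][:,:,::-1]);return s,d
def load(tag):
    d=dict(np.load(tag+".npz"));return {"position":d["pos"],"tool_rot":d["rot"]},d
E
python3 - <<'E'
from h import *
s,d=snap("wrist","wh");print(s["time_s"],s["position"],s["tool_rot"].round(4).tolist(),s["qvel"].round(2))
snap("top","th")
E
```

```text
2.025 [0.5527655  0.18065982 0.2395196 ] [[0.0009, 0.0002, 1.0], [-1.0, 0.0, 0.0009], [-0.0, -1.0, 0.0002]] [-0.3   0.13  0.02 -0.01 -0.05  0.08]
```

View pics/wh.png

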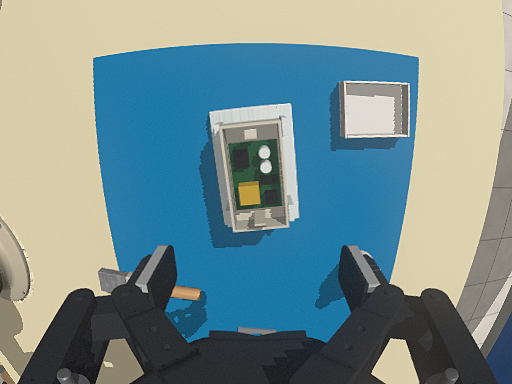

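The wrist image shows the housing, rim roughly (215–290, 112–230), hooks at about (250,130) and (264,215), with the tray at the upper right. I'll measure it from the depth map.

```bash
cat >> h.py <<'E'
def wpts(s,d):
    K=d["intrinsics"];M=d["mount"];z=d["z_map"];h,w=z.shape
    v,u=np.mgrid[:h,:w].astype(float)
    x=(u-K[0,2])/K[0,0];y=(v-K[1,2])/K[1,1];th=np.hypot(x,y);f=np.where(th>1e-9,np.tan(th)/np.maximum(th,1e-9),1)
    P=np.stack([x*f*z,y*f*z,z],-1);P[(z==0)|(th>1.4)]=np.nan
    return (P@M[:3,:3].T+M[:3,3])@s["tool_rot"].T+s["position"]
E
python3 - <<'E'
from h import *
s,d=load("wh");W=wpts(s,d)
def rect(P,n):
    r=cv2.minAreaRect((P*1000).astype(np.float32));print(n,len(P),r)
roi=np.zeros(W.shape[:2],bool);roi[95:240,200:305]=1
z=W[...,2]
print(np.nanpercentile(z[roi],[2,10,50,90,95,98,99.5]).round(4))
hist=np.histogram(z[roi],bins=np.arange(0,.1,.004));print(list(zip(hist[1].round(3),hist[0])))
m=roi&(abs(z-.069)<.004)
vv,uu=np.nonzero(m);rect(wcast(d,s,uu,vv,.069)[:,:2],"rim ray");rect(W[m][:,:2],"rim depth")
m2=roi&(z>.076)
n,l,st,c=cv2.connectedComponentsWithStats(m2.astype(np.uint8));
for i in range(1,n):
    if st[i,4]>5:print(st[i],c[i],np.nanmean(W[l==i],0),W[l==i].min(0),W[l==i].max(0))
s2,d2=load("th");W2=wmap(d2);m=abs(W2[...,2]-.069)<.008;m[:165]=0;m[225:]=0;m[:,:105]=0;m[:,180:]=0
vv,uu=np.nonzero(m);print(len(uu))
big=cv2.resize(d["pixels"][95:245,195:310,::-1],None,fx=4,fy=4,interpolation=2);cv2.imwrite("pics/whc.png",big)
E
```

```text
[0.0018 0.0026 0.0155 0.0649 0.0689 0.0699 0.0822]
[(np.float64(0.0), np.int64(4968)), (np.float64(0.004), np.int64(589)), (np.float64(0.008), np.int64(8)), (np.float64(0.012), np.int64(2386)), (np.float64(0.016), np.int64(228)), (np.float64(0.02), np.int64(8)), (np.float64(0.024), np.int64(6)), (np.float64(0.028), np.int64(10)), (np.float64(0.032), np.int64(11)), (np.float64(0.036), np.int64(16)), (np.float64(0.04), np.int64(1216)), (np.float64(0.044), np.int64(452)), (np.float64(0.048), np.int64(2275)), (np.float64(0.052), np.int64(583)), (np.float64(0.056), np.int64(326)), (np.float64(0.06), np.int64(321)), (np.float64(0.064), np.int64(678)), (np.float64(0.068), np.int64(869)), (np.float64(0.072), np.int64(32)), (np.float64(0.076), np.int64(61)), (np.float64(0.08), np.int64(102)), (np.float64(0.084), np.int64(14)), (np.float64(0.088), np.int64(0)), (np.float64(0.092), np.int64(0))]
rim ray 1287 ((549.3876342773438, 174.48974609375), (64.5748519897461, 121.23602294921875), 6.085590362548828)
rim depth 1287 ((549.4331665039062, 174.25936889648438), (64.51355743408203, 121.28270721435547), 6.1250200271606445)
[245 129  12  11 107] [250.51401869 134.36448598] [0.54459822 0.22315328 0.08098202] [0.53900885 0.21872434 0.07607608] [0.55003114 0.22795819 0.08497556]
[255 220  11   8  70] [260.1        223.48571429] [0.55439991 0.12742437 0.08108744] [0.54886626 0.1209703  0.07614715] [0.55983722 0.1299564  0.08508   ]
305
```

View pics/whc.png

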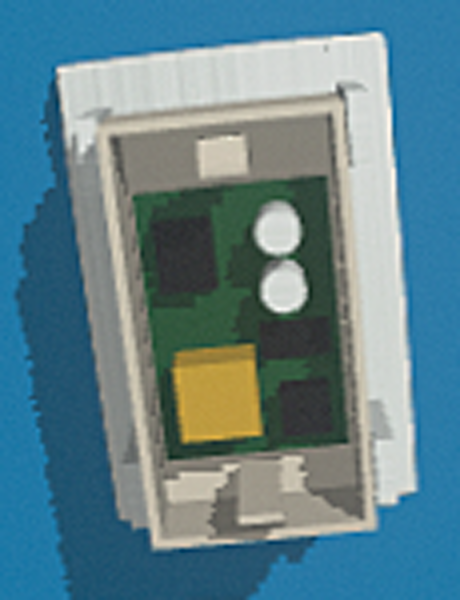

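Housing from the wrist view: centre (0.5494, 0.1745), yaw 6.1°. Its hooks agree (0.5495, 0.1753, yaw 5.85°). Next is the cover view.

Run:
```python
from h import *
from rig import env
s=env.observe()
plan(s["position"],s["tool_rot"],np.array([.546,-.155,.2]),toolR(-6.5),n=6)
```

```text
[55.9, 6.6, -1.2, 0.0, 0.019, 0.0, 55.9, 6.6, -0.1, 0.0, 0.019, 0.0, 55.9, 6.6, 0.9, 0.0, 0.019, 0.0, 55.9, 6.5, 2.0, -0.0001, 0.019, 0.0, 55.8, 6.6, 3.1, 0.0, 0.019, 0.0]
[55.8, 6.5, 4.1, -0.0001, 0.019, 0.0]
end [ 0.546 -0.155  0.2  ]
```

>>> move_arm:
  targets: [55.9, 6.6, -1.2, 0, 0.019, 0, 55.9, 6.6, 0, 0, 0.019, 0, 55.9, 6.6, 0.9, 0, 0.019, 0, 55.9, 6.6, 2, 0, 0.019, 0, 55.9, 6.6, 3, 0, 0.019, 0]

```text
time_s: 2.75
position: [0.5469, -0.1011, 0.2063]
tool_rot: [[-0.095, 0.0, 0.995], [-0.995, -0.0, -0.095], [0.0, -1.0, 0.0]]
ft_force: [1.5, -0.5, -0.1]
grip_width: 0.0855
```

>>> move_arm:
  targets: [55.8, 6.5, 4, 0, 0.019, 0, 0, 0, 0, 0, 0, 0, 0, 0, 0, 0, 0, 0, 0, 0, 0, 0, 0, 0, 0, 0, 0, 0, 0, 0]

```text
time_s: 3.38
position: [0.546, -0.1543, 0.2001]
tool_rot: [[-0.112, 0.0, 0.994], [-0.994, -0.0, -0.112], [0.0, -1.0, 0.0]]
ft_force: [0.5, 0.2, 0.2]
grip_width: 0.0856
```

Run:
```python
from h import *
s,d=snap("wrist","wc");print(s["time_s"],s["position"],s["tool_rot"].round(4).tolist(),s["ft_force"])
W=wpts(s,d);z=W[...,2];im=d["pixels"].astype(int);sat=im.max(2)-im.min(2)
m=(sat<40)&(abs(W[...,0]-.546)<.08)&(abs(W[...,1]+.163)<.09)
def rect(P,n):
    r=cv2.minAreaRect((P*1000).astype(np.float32));print(n,len(P),r)
mp=m&(abs(z-.008)<.003);vv,uu=np.nonzero(mp);rect(wcast(d,s,uu,vv,.008)[:,:2],"plate");print(np.median(z[mp]))
mh=(z>.032)&(z<.045)&(abs(W[...,0]-.546)<.05)&(abs(W[...,1]+.163)<.05);vv,uu=np.nonzero(mh);print(np.median(z[mh]));rect(wcast(d,s,uu,vv,.036)[:,:2],"hood")
```

```text
3.375 [ 0.54603378 -0.1542781   0.2000945 ] [[-0.1121, 0.0003, 0.9937], [-0.9937, -0.0001, -0.1121], [0.0001, -1.0, 0.0004]] [0.52407174 0.19594564 0.16225168]
plate 3933 ((543.9071044921875, -162.77664184570312), (119.03165435791016, 63.77747344970703), 83.46920013427734)
0.007768977384869841
0.03599225302805478
hood 1142 ((544.5370483398438, -162.49903869628906), (44.60497283935547, 29.376428604125977), 82.80782318115234)
```

View pics/wc.png

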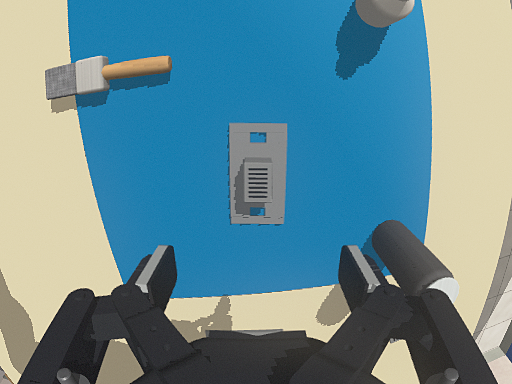

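The wrist image confirms the cover: plate at (230–287, 123–223) px with two windows, hood at (257,180). The centre is (0.544, −0.163) and the yaw about −6.8°. The spray can's top is at (430,280) px, so I'll check clearance there.

Run:
```python
from h import *
from rig import env
s=env.observe()
d=dict(np.load("top0.npz"));W=wmap(d);w=W[110:155,265:300].reshape(-1,3);w=w[w[:,2]>.02];print("can",w.min(0),w.max(0))
a=np.array([.5441,-.1627,.06]);b=np.array([.5441,-.1627,.019])
plan(s["position"],s["tool_rot"],a,toolR(-6.8),n=5)
plan(a,toolR(-6.8),b,toolR(-6.8),n=4)
```

```text
can [ 0.68461513 -0.28892357  0.02066233] [ 0.73501119 -0.23788348  0.15047107]
[1.7, 28.0, -0.2, -0.0001, 0.0012, 0.0, 1.7, 28.0, -0.2, 0.0, 0.0012, 0.0, 1.7, 28.0, -0.2, -0.0001, 0.0012, 0.0, 1.7, 28.0, -0.2, 0.0, 0.0012, 0.0, 1.6, 28.1, -0.2, -0.0001, 0.0013, 0.0001]
end [ 0.5441 -0.1627  0.06  ]
[0.0, 10.2, 0.0, 0.0, 0.0, 0.0, 0.0, 10.3, 0.0, 0.0, 0.0, 0.0, 0.0, 10.2, 0.0, 0.0, 0.0, 0.0, 0.0, 10.3, 0.0, 0.0, 0.0, 0.0]
end [ 0.5441 -0.1627  0.019 ]
```

>>> move_arm:
  targets: [1.7, 28, -0.2, 0, 0.001, 0, 1.7, 28, -0.2, 0, 0.001, 0, 1.7, 28, -0.2, 0, 0.001, 0, 1.7, 28, -0.2, 0, 0.001, 0, 1.7, 28, -0.2, 0, 0.001, 0]

```text
time_s: 4.05
position: [0.5441, -0.1633, 0.0591]
tool_rot: [[-0.118, 0.0, 0.993], [-0.993, -0.0, -0.118], [0.0, -1.0, 0.0]]
ft_force: [-0.2, 0.7, -0.5]
grip_width: 0.085
```

>>> move_arm:
  targets: [0, 10, 0, 0, 0, 0, 0, 10, 0, 0, 0, 0, 0, 10, 0, 0, 0, 0, 0, 6, 0, 0, 0, 0, 0, 4.5, 0, 0, 0, 0]

```text
time_s: 4.68
position: [0.544, -0.1637, 0.0192]
tool_rot: [[-0.119, 0.0, 0.993], [-0.993, -0.0, -0.119], [0.0, -1.0, 0.0]]
ft_force: [-0.3, -1.1, -0.1]
grip_width: 0.0855
```

Run:
```python
from h import *
s,d=snap("wrist","wg");print(s["time_s"],s["position"],s["tool_rot"].round(4).tolist(),s["ft_force"])
```

```text
4.675 [ 0.54401515 -0.16369092  0.01923072] [[-0.1187, 0.0003, 0.9929], [-0.9929, -0.0002, -0.1187], [0.0002, -1.0, 0.0003]] [-0.34668976 -1.06676326 -0.07874543]
```

View pics/wg.png

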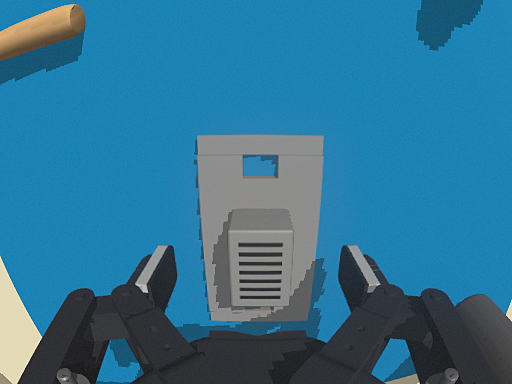

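The open jaws straddle the hood centrally (hood mid column 261, finger mid 257). I'll close now.

>>> move_arm:
  targets: [0, 0, 0, 0, 0, 0, 0, 0, 0, 0, 0, 0, 0, 0, 0, 0, 0, 0, 0, 0, 0, 0, 0, 0, 0, 0, 0, 0, 0, 0]
  hand: -1
  squeeze: 90

```text
time_s: 5.35
position: [0.5442, -0.1638, 0.0198]
tool_rot: [[-0.119, 0.001, 0.993], [-0.993, -0.001, -0.119], [0.0, -1.0, 0.001]]
ft_force: [-0.2, 1.9, 6.2]
grip_width: 0.0286
```

>>> move_arm:
  targets: [0, 0, 0, 0, 0, 0, 0, 0, 0, 0, 0, 0, 0, 0, 0, 0, 0, 0, 0, 0, 0, 0, 0, 0, 0, 0, 0, 0, 0, 0]

```text
time_s: 5.98
position: [0.5442, -0.1638, 0.0198]
tool_rot: [[-0.119, 0.001, 0.993], [-0.993, -0.0, -0.119], [0.0, -1.0, 0.001]]
ft_force: [-1.0, -0.4, 5.4]
grip_width: 0.028
```

Run:
```python
from h import *
s,d=snap("wrist","wg2");print(s["time_s"],s["position"],s["tool_rot"].round(4).tolist(),s["ft_force"],s["grip_width"])
```

```text
5.975 [ 0.54417189 -0.16378503  0.01982675] [[-0.1187, 0.0009, 0.9929], [-0.9929, -0.0005, -0.1187], [0.0004, -1.0, 0.001]] [-1.01239396 -0.42501478  5.43484131] 0.02804412076616583
```

View pics/wg2.png

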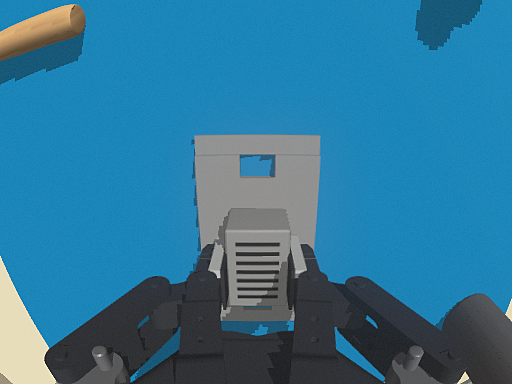

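The hood is gripped at a width of 28 mm. I'll lift it and measure the held cover.

>>> move_arm:
  targets: [0, -4, 0, 0, 0, 0, 0, -16, 0, 0, 0, 0, 0, -40, 0, 0, 0, 0, 0, -45, 0, 0, 0, 0, 0, -35, 0, 0, 0, 0]

```text
time_s: 6.65
position: [0.5439, -0.1636, 0.1621]
tool_rot: [[-0.119, 0.002, 0.993], [-0.993, -0.001, -0.119], [0.001, -1.0, 0.002]]
ft_force: [0.7, -0.8, -1.3]
grip_width: 0.0285
```

>>> move_arm:
  targets: [0, -10, 0, 0, 0, 0, 0, 0, 0, 0, 0, 0, 0, 0, 0, 0, 0, 0, 0, 0, 0, 0, 0, 0, 0, 0, 0, 0, 0, 0]

```text
time_s: 7.28
position: [0.5438, -0.1636, 0.1686]
tool_rot: [[-0.119, -0.001, 0.993], [-0.993, 0.001, -0.119], [-0.0, -1.0, -0.001]]
ft_force: [0.1, -0.0, -1.2]
grip_width: 0.0284
```

Run:
```python
from h import *
s,d=snap("wrist","wl");print(s["time_s"],s["position"],s["tool_rot"].round(4).tolist(),s["ft_force"],s["grip_width"])
W=wpts(s,d);T=(W-s["position"])@s["tool_rot"]  # tool coords
s0,d0=load("wg2");T0=(wpts(s0,d0)-s0["position"])@s0["tool_rot"]
for n,TT,dd in(("grip",T0,d0),("lift",T,d)):
    im=dd["pixels"].astype(int)
    for nm,(a,b,c,e) in{"barTL":(140,150,200,230),"barTR":(140,150,285,312),"plateL":(165,200,204,230),"plateR":(165,200,285,312)}.items():
        q=TT[a:b,c:e].reshape(-1,3);print(n,nm,np.nanmedian(q,0).round(4))
big=d["pixels"][:,:,::-1];cv2.imwrite("pics/wl.png",big)
```

```text
7.275 [ 0.54375808 -0.16358349  0.16863646] [[-0.1188, -0.0011, 0.9929], [-0.9929, 0.0006, -0.1187], [-0.0005, -1.0, -0.0012]] [ 0.08261236 -0.04007473 -1.17725761] 0.028438942373349783
grip barTL [-0.0556  0.0138 -0.023 ]
grip barTR [-0.0555  0.0138  0.0192]
grip plateL [-0.0364  0.0118 -0.0224]
grip plateR [-0.0362  0.0119  0.0197]
lift barTL [-0.0556  0.0138 -0.023 ]
lift barTR [-0.0555  0.0138  0.0192]
lift plateL [-0.0363  0.0118 -0.0224]
lift plateR [-0.0362  0.0119  0.0197]
```

View pics/wl.png

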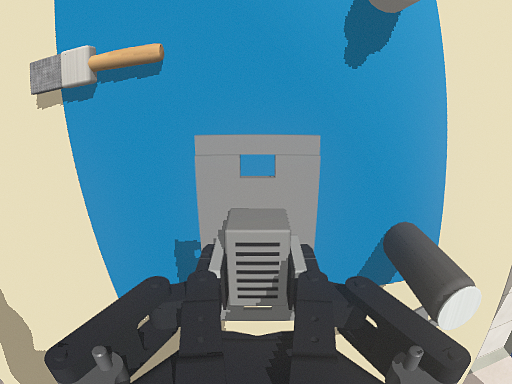

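The cover is held level with no slip: its tool-frame coordinates are unchanged after the lift. The underside is 16.8 mm below the TCP. Next I'll find the cover centre in the tool frame.

Run:
```python
from h import *
s,d=load("wl")
T=(wpts(s,d)-s["position"])@s["tool_rot"]
im=d["pixels"].astype(int);sat=im.max(2)-im.min(2)
# rays into tool plane y=Y
st={"position":np.zeros(3),"tool_rot":np.eye(3)}
def tcast(u,v,Y):
    K=d["intrinsics"];M=d["mount"];x=(np.asarray(u,float)-K[0,2])/K[0,0];y=(np.asarray(v,float)-K[1,2])/K[1,1]
    th=np.hypot(x,y);f=np.sin(th)/np.maximum(th,1e-9);r=np.stack([x*f,y*f,np.cos(th)],-1)@M[:3,:3].T;c=M[:3,3]
    return c+r*((Y-c[1])/r[...,1])[...,None]
v=np.arange(160,205)
L=[];R=[]
for a in v:
    row=np.nonzero((sat[a]<40)&(np.arange(512)>150)&(np.arange(512)<360))[0]
    row=[x for x in row if abs(T[a,x,1]-.0128)<.003]
    L.append(row[0]-.5);R.append(row[-1]+.5)
PL=tcast(L,v,.0118);PR=tcast(R,v,.0118)
for n,P in(("L",PL),("R",PR)):
    k=np.polyfit(P[:,0],P[:,2],1);print(n,"z@x=0",k[1].round(4),"z mid",P[:,2].mean().round(4),"slope deg",np.degrees(np.arctan(k[0])).round(2))
us=np.arange(205,312);top=[]
for u in us:
    c=[a for a in range(120,170) if sat[a,u]<40 and abs(T[a,u,1]-.0128)<.004];top.append(c[0]-.5)
P=tcast(us,top,.0138);k=np.polyfit(P[:,2],P[:,0],1);print("end x",P[:,0].mean(),"slope",np.degrees(np.arctan(k[0])))
# window: saturated pixels inside
m=np.zeros(sat.shape,np.uint8);m[148:185,230:285]=sat[148:185,230:285]>60
vv,uu=np.nonzero(m);print("win px",uu.min(),uu.max(),vv.min(),vv.max())
a=tcast([uu.min()-.5,uu.max()+.5],[165,165],.0118);b=tcast([257],[vv.max()+.5],.0118);print("win z",a[:,2],"inner x",b[:,0])
# hood top depth
m=(T[...,1]<-.012)&(T[...,1]>-.02)&(abs(T[...,2])<.018)&(abs(T[...,0])<.03);q=T[m];print("hood",len(q),q.min(0),q.max(0),np.median(q,0))
```

```text
L z@x=0 -0.0331 z mid -0.0333 slope deg 0.23
R z@x=0 0.0305 z mid 0.0305 slope deg -0.02
end x -0.060581776515520595 slope -0.009711358353883955
win px 240 274 154 175
win z [-0.01033037  0.00735265] inner x [-0.03972747]
hood 5049 [-0.02309955 -0.01997694 -0.01786782] [ 0.02162727 -0.01200996  0.01797476] [-0.00511979 -0.01618255 -0.0010268 ]
```

The cover centre in the tool frame is about x −0.6 mm, z −1.4 mm, as the wrist camera sees it. The jaws centre the hood, so the −1.4 mm is wrist-camera bias, and the housing measurement carries the same bias. Correcting for both puts the TCP goal at (0.551, 0.174), yaw 6°.

Run:
```python
from h import *
from rig import env
s=env.observe()
plan(s["position"],s["tool_rot"],np.array([.551,.174,.168]),toolR(6),n=10)
```

```text
[-33.6, 0.1, -3.3, 0.0001, -0.0224, 0.0, -33.7, 0.1, -2.5, 0.0001, -0.0224, 0.0, -33.7, 0.1, -1.8, 0.0001, -0.0224, -0.0001, -33.8, 0.1, -1.0, 0.0001, -0.0224, 0.0, -33.8, 0.1, -0.3, 0.0001, -0.0224, -0.0001]
[-33.7, 0.1, 0.5, 0.0001, -0.0223, 0.0, -33.7, 0.1, 1.2, 0.0001, -0.0224, -0.0001, -33.7, 0.1, 2.0, 0.0, -0.0223, 0.0, -33.7, 0.1, 2.7, 0.0001, -0.0224, -0.0001, -33.6, 0.0, 3.5, 0.0, -0.0223, 0.0]
end [0.551 0.174 0.168]
```

>>> move_arm:
  targets: [-33.6, 0, -3.3, 0, -0.0224, 0, -33.7, 0, -2.5, 0, -0.0224, 0, -33.7, 0, -1.8, 0, -0.0224, 0, -33.8, 0, -1, 0, -0.0224, 0, -33.8, 0, -0.3, 0, -0.0224, 0]

```text
time_s: 7.95
position: [0.5475, 0.0063, 0.1692]
tool_rot: [[-0.006, -0.0, 1.0], [-1.0, 0.0, -0.006], [-0.0, -1.0, -0.0]]
ft_force: [0.3, 0.8, -2.1]
grip_width: 0.0285
```

>>> move_arm:
  targets: [-33.7, 0, 0.5, 0, -0.0224, 0, -33.7, 0, 1.2, 0, -0.0224, 0, -33.7, 0, 2, 0, -0.0224, 0, -33.7, 0, 2.7, 0, -0.0224, 0, -33.6, 0, 3.5, 0, -0.0224, 0]

```text
time_s: 8.57
position: [0.551, 0.1751, 0.1692]
tool_rot: [[0.106, -0.0, 0.994], [-0.994, -0.0, 0.106], [0.0, -1.0, -0.0]]
ft_force: [0.9, -0.5, -0.8]
grip_width: 0.0284
```

>>> move_arm:
  targets: [0, 14, 0, 0, 0, 0, 0, 14, 0, 0, 0, 0, 0, 14, 0, 0, 0, 0, 0, 0, 0, 0, 0, 0, 0, 0, 0, 0, 0, 0]

```text
time_s: 9.2
position: [0.5513, 0.1736, 0.1276]
tool_rot: [[0.104, 0.0, 0.995], [-0.995, 0.0, 0.104], [0.0, -1.0, 0.0]]
ft_force: [0.0, 0.3, -1.1]
grip_width: 0.0286
```

Run:
```python
from h import *
s,d=snap("wrist","wa");print(s["time_s"],s["position"],s["tool_rot"].round(4).tolist(),s["ft_force"],s["grip_width"])
s2,d2=snap("scene","sa")
a=d["pixels"][90:260,170:345,::-1];b=d2["pixels"][170:240,310:400,::-1]
cv2.imwrite("pics/wa2.png",np.hstack([cv2.resize(a,(500,486),interpolation=2),cv2.resize(b,(300,233),interpolation=2)[[*range(233)]+[0]*253]]))
```

```text
9.2 [0.5513105  0.17359248 0.12757447] [[0.1042, 0.0005, 0.9946], [-0.9946, 0.0, 0.1042], [0.0, -1.0, 0.0005]] [ 0.03737319  0.31466961 -1.13176367] 0.02862028138813782
```

View pics/wa2.png

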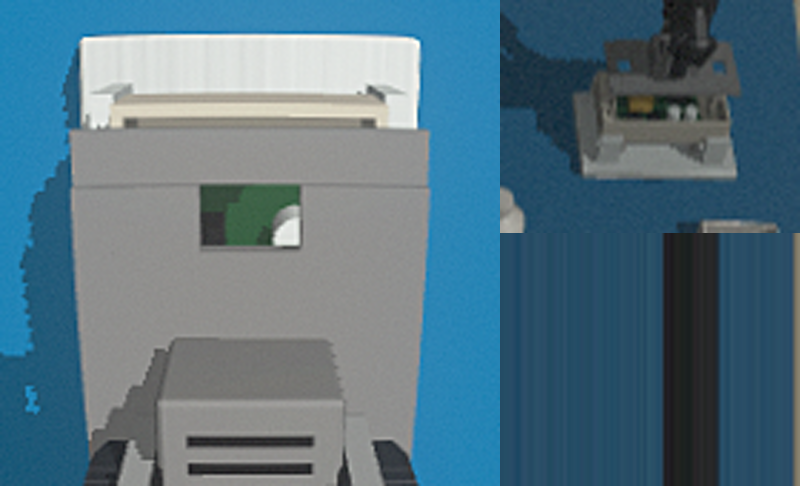

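Aligned: the visible rim spans crop columns 112–388 and the cover 71–429, both centred on 250. I'll go down to just above the hooks.

>>> move_arm:
  targets: [0, 10, 0, 0, 0, 0, 0, 9, 0, 0, 0, 0, 0, 6, 0, 0, 0, 0, 0, 0, 0, 0, 0, 0, 0, 0, 0, 0, 0, 0]

```text
time_s: 9.93
position: [0.5512, 0.174, 0.1025]
tool_rot: [[0.105, 0.0, 0.994], [-0.994, 0.0, 0.105], [-0.0, -1.0, 0.0]]
ft_force: [0.9, 0.1, -0.9]
grip_width: 0.0284
```

Run:
```python
from h import *
s,d=snap("wrist","wb");print(s["time_s"],s["position"],s["tool_rot"].round(4).tolist(),s["ft_force"],s["grip_width"])
a=d["pixels"][90:260,170:345,::-1]
cv2.imwrite("pics/wb2.png",cv2.resize(a,(500,486),interpolation=2))
```

```text
9.925 [0.55117408 0.17401677 0.1024758 ] [[0.1049, 0.0003, 0.9945], [-0.9945, 0.0, 0.1049], [-0.0, -1.0, 0.0003]] [ 0.85751385  0.06031536 -0.93935949] 0.02841186184595844
```

View pics/wb2.png

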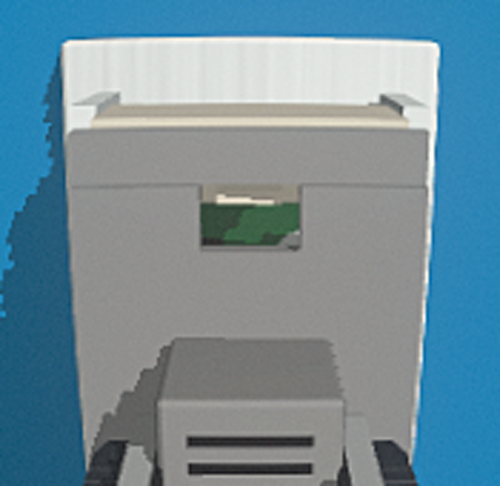

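The hook top shows in the window at crop (245,200), where it should be: 2–4 mm inside the outer edge and centred to within about 1 mm. I'll press in small steps.

>>> move_arm:
  targets: [0, 1.5, 0, 0, 0, 0, 0, 1.5, 0, 0, 0, 0, 0, 1.5, 0, 0, 0, 0, 0, 1.5, 0, 0, 0, 0, 0, 0, 0, 0, 0, 0]

```text
time_s: 10.6
position: [0.5511, 0.1739, 0.0963]
tool_rot: [[0.105, 0.0, 0.994], [-0.994, -0.0, 0.105], [0.0, -1.0, 0.0]]
ft_force: [-0.9, 0.2, -0.2]
grip_width: 0.0282
```

>>> move_arm:
  targets: [0, 0.8, 0, 0, 0, 0, 0, 0.8, 0, 0, 0, 0, 0, 0.8, 0, 0, 0, 0, 0, 0.6, 0, 0, 0, 0, 0, 0, 0, 0, 0, 0]

```text
time_s: 11.22
position: [0.5512, 0.174, 0.0934]
tool_rot: [[0.105, 0.0, 0.994], [-0.994, 0.0, 0.105], [0.0, -1.0, 0.0]]
ft_force: [1.0, 0.8, 1.9]
grip_width: 0.0283
```

>>> move_arm:
  targets: [0, 0.8, 0, 0, 0, 0, 0, 0.8, 0, 0, 0, 0, 0, 0.8, 0, 0, 0, 0, 0, 0.8, 0, 0, 0, 0, 0, 0, 0, 0, 0, 0]

```text
time_s: 11.85
position: [0.5512, 0.174, 0.0902]
tool_rot: [[0.105, 0.0, 0.994], [-0.994, 0.0, 0.105], [0.0, -1.0, 0.0]]
ft_force: [-0.0, -0.2, 4.2]
grip_width: 0.0285
```

>>> move_arm:
  targets: [0, 0.8, 0, 0, 0, 0, 0, 0.8, 0, 0, 0, 0, 0, 0.8, 0, 0, 0, 0, 0, 0.8, 0, 0, 0, 0, 0, 0, 0, 0, 0, 0]

```text
time_s: 12.48
position: [0.5513, 0.174, 0.0873]
tool_rot: [[0.105, 0.001, 0.994], [-0.994, 0.0, 0.105], [0.0, -1.0, 0.001]]
ft_force: [-0.4, -0.2, 7.1]
grip_width: 0.0283
```

>>> move_arm:
  targets: [0, 0.8, 0, 0, 0, 0, 0, 0.8, 0, 0, 0, 0, 0, 0.8, 0, 0, 0, 0, 0, 0.8, 0, 0, 0, 0, 0, 0, 0, 0, 0, 0]

```text
time_s: 13.1
position: [0.5515, 0.174, 0.0845]
tool_rot: [[0.105, 0.002, 0.994], [-0.994, 0.0, 0.105], [0.0, -1.0, 0.002]]
ft_force: [0.4, -0.5, 9.8]
grip_width: 0.0284
```

>>> move_arm:
  targets: [0, 0.6, 0, 0, 0, 0, 0, 0.6, 0, 0, 0, 0, 0, 0.6, 0, 0, 0, 0, 0, 0.6, 0, 0, 0, 0, 0, 0, 0, 0, 0, 0]

```text
time_s: 13.72
position: [0.5517, 0.174, 0.0824]
tool_rot: [[0.105, 0.002, 0.994], [-0.994, 0.0, 0.105], [0.0, -1.0, 0.002]]
ft_force: [-1.6, -0.4, 11.7]
grip_width: 0.0283
```

Run:
```python
from h import *
s,d=snap("wrist","wp");print(s["time_s"],s["position"],s["tool_rot"].round(4).tolist(),s["ft_force"],s["wrist_torque"])
T=(wpts(s,d)-s["position"])@s["tool_rot"]
for nm,(a,b,c,e) in{"barTL":(140,150,200,230),"barTR":(140,150,285,312),"plateL":(165,200,204,230),"plateR":(165,200,285,312)}.items():
    q=T[a:b,c:e].reshape(-1,3);print(nm,np.nanmedian(q,0).round(4))
a=d["pixels"][90:260,170:345,::-1]
cv2.imwrite("pics/wp2.png",cv2.resize(a,(500,486),interpolation=2))
```

```text
13.725 [0.55165547 0.17403994 0.0824293 ] [[0.1048, 0.0023, 0.9945], [-0.9945, 0.0002, 0.1048], [0.0, -1.0, 0.0023]] [-1.59149113 -0.43757957 11.68497514] [-0.1453417   0.16756941 -0.05088194]
barTL [-0.0559  0.0138 -0.0233]
barTR [-0.0559  0.014   0.0192]
plateL [-0.0367  0.0118 -0.0226]
plateR [-0.0366  0.0119  0.0196]
```

View pics/wp2.png

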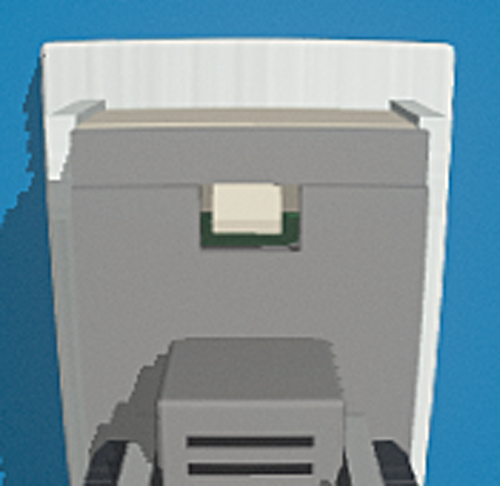

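The hook head is poking through the window at crop (247,208), the cover is still level, and force is about 12.9 N net. I'll continue.

>>> move_arm:
  targets: [0, 0.6, 0, 0, 0, 0, 0, 0.6, 0, 0, 0, 0, 0, 0.6, 0, 0, 0, 0, 0, 0.6, 0, 0, 0, 0, 0, 0, 0, 0, 0, 0]

```text
time_s: 14.4
position: [0.5518, 0.1741, 0.0803]
tool_rot: [[0.105, 0.003, 0.994], [-0.994, 0.0, 0.105], [0.0, -1.0, 0.003]]
ft_force: [-1.4, 0.2, 14.5]
grip_width: 0.0287
```

>>> move_arm:
  targets: [0, 0.6, 0, 0, 0, 0, 0, 0.6, 0, 0, 0, 0, 0, 0.6, 0, 0, 0, 0, 0, 0.6, 0, 0, 0, 0, 0, 0, 0, 0, 0, 0]

```text
time_s: 15.02
position: [0.552, 0.1741, 0.0782]
tool_rot: [[0.105, 0.003, 0.994], [-0.994, 0.0, 0.105], [0.0, -1.0, 0.003]]
ft_force: [-0.8, -0.9, 15.0]
grip_width: 0.0281
```

>>> move_arm:
  targets: [0, 0.5, 0, 0, 0, 0, 0, 0.5, 0, 0, 0, 0, 0, 0.5, 0, 0, 0, 0, 0, 0.5, 0, 0, 0, 0, 0, 0, 0, 0, 0, 0]

```text
time_s: 15.65
position: [0.5518, 0.1741, 0.0756]
tool_rot: [[0.105, 0.002, 0.994], [-0.994, 0.0, 0.105], [-0.0, -1.0, 0.002]]
ft_force: [-0.4, -0.5, 11.4]
grip_width: 0.0284
```

Run:
```python
from h import *
s,d=snap("wrist","wq");print(s["time_s"],s["position"],s["ft_force"],s["wrist_torque"])
a=d["pixels"][90:260,170:345,::-1]
s2,d2=snap("scene","sq");b=d2["pixels"][170:240,310:400,::-1]
c=np.zeros((486,300,3),np.uint8);c[:233]=cv2.resize(b,(300,233),interpolation=2)
cv2.imwrite("pics/wq2.png",np.hstack([cv2.resize(a,(500,486),interpolation=2),c]))
```

```text
15.65 [0.55180608 0.17407005 0.07563445] [-0.35456008 -0.5193354  11.40049783] [-0.06171975  0.18068548  0.05083866]
```

View pics/wq2.png

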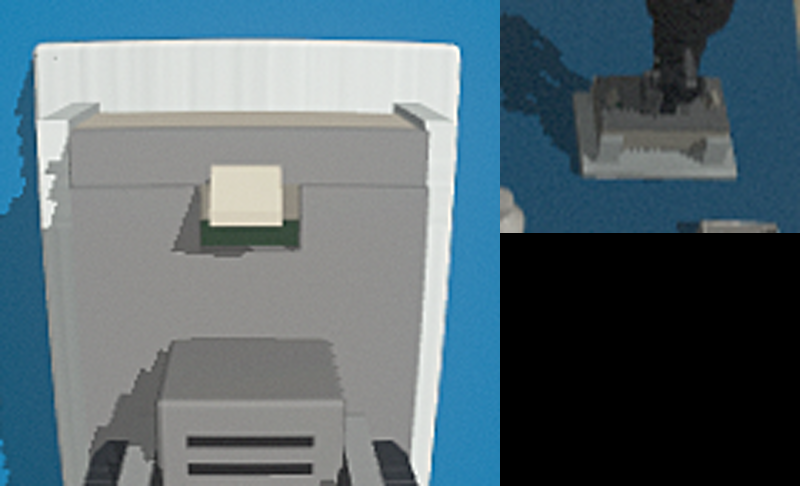

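The force dropped from 15.0 to 11.4 N and the +y hook head now laps the end bar at crop (245,170), so at least one side has clicked. I'll keep pressing a little, then check the gap and the other side.

>>> move_arm:
  targets: [0, 0.5, 0, 0, 0, 0, 0, 0.5, 0, 0, 0, 0, 0, 0.5, 0, 0, 0, 0, 0, 0.5, 0, 0, 0, 0, 0, 0, 0, 0, 0, 0]

```text
time_s: 16.38
position: [0.5518, 0.1741, 0.0739]
tool_rot: [[0.105, 0.003, 0.994], [-0.994, 0.0, 0.105], [-0.0, -1.0, 0.003]]
ft_force: [-0.3, -0.3, 13.7]
grip_width: 0.0283
```

Run:
```python
from h import *
s,d=snap("wrist","wr");print(s["time_s"],s["position"],s["ft_force"],s["wrist_torque"])
W=wpts(s,d);T=(W-s["position"])@s["tool_rot"]
for nm,(a,b,c,e) in{"barTL":(140,150,200,230),"barTR":(140,150,285,312)}.items():
    q=W[a:b,c:e].reshape(-1,3);print(nm,np.nanmedian(q,0).round(4))
for v in range(126,142): print(v,W[v,[215,257,300],2].round(4))
print("hook top",np.nanmedian(W[155:163,248:264].reshape(-1,3),0), W[146:170,256,2].round(4))
s2,d2=snap("top","tr");W2=wmap(d2)
a=d["pixels"][90:260,170:345,::-1];b=d2["pixels"][165:235,100:190,::-1]
c=np.zeros((486,300,3),np.uint8);c[:233]=cv2.resize(b,(300,233),interpolation=2)
cv2.imwrite("pics/wr2.png",np.hstack([cv2.resize(a,(500,486),interpolation=2),c]))
```

```text
16.375 [0.55181104 0.17408341 0.07388748] [-0.31969645 -0.32598863 13.74365359] [-0.04492007  0.30425463  0.02918283]
barTL [0.5229 0.2272 0.0602]
barTR [0.565  0.2316 0.0601]
126 [0.0151 0.0156 0.0141]
127 [0.0136 0.0147 0.0154]
128 [0.0146 0.0142 0.0151]
129 [0.0316 0.0311 0.0305]
130 [0.0376 0.0352 0.0371]
131 [0.0415 0.0413 0.0407]
132 [0.0472 0.0456 0.0466]
133 [0.051  0.05   0.0486]
134 [0.0555 0.0539 0.0568]
135 [0.0612 0.0595 0.0593]
136 [0.0597 0.0596 0.0598]
137 [0.061  0.0607 0.0595]
138 [0.0598 0.0601 0.0605]
139 [0.0599 0.0602 0.0599]
140 [0.0611 0.0611 0.0605]
141 [0.0591 0.0612 0.0598]
hook top [0.54411527 0.22391215 0.06894662] [0.0591 0.0611 0.0624 0.0639 0.064  0.064  0.0648 0.0663 0.0662 0.0678
 0.0673 0.0676 0.0687 0.0694 0.0697 0.0708 0.0702 0.0712 0.0713 0.0703
 0.0713 0.071  0.0716 0.0366]
```

View pics/wr2.png

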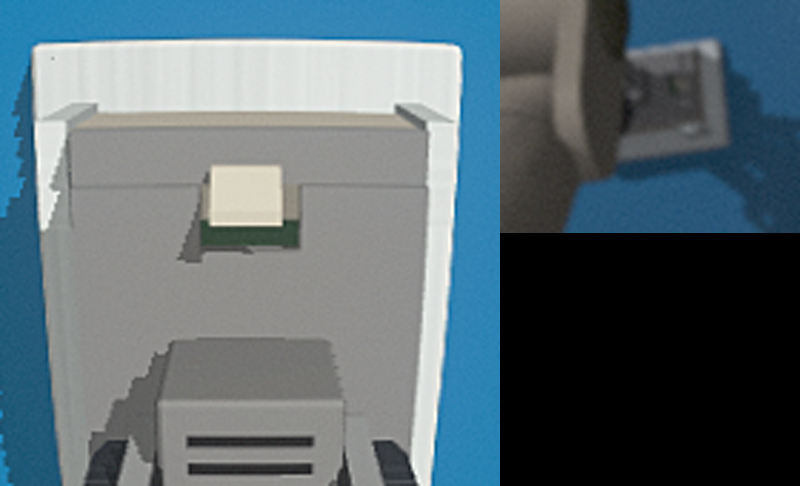

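On the +y side the hook top is 14.3 mm above the cover underside (14.5 mm nominal when flush). The cover is level and the force now follows the springs alone. One more gentle push, then I'll ride up with the springs before letting go.

>>> move_arm:
  targets: [0, 0.6, 0, 0, 0, 0, 0, 0.6, 0, 0, 0, 0, 0, 0.6, 0, 0, 0, 0, 0, 0.4, 0, 0, 0, 0, 0, 0, 0, 0, 0, 0]

```text
time_s: 17.1
position: [0.5518, 0.1741, 0.072]
tool_rot: [[0.105, 0.003, 0.994], [-0.994, 0.0, 0.105], [-0.0, -1.0, 0.003]]
ft_force: [-1.2, -0.2, 16.6]
grip_width: 0.0282
```

>>> move_arm:
  targets: [0, -1.5, 0, 0, 0, 0, 0, -2.5, 0, 0, 0, 0, 0, -2.5, 0, 0, 0, 0, 0, -2, 0, 0, 0, 0, 0, 0, 0, 0, 0, 0]

```text
time_s: 17.73
position: [0.5518, 0.1741, 0.0796]
tool_rot: [[0.105, 0.002, 0.994], [-0.994, 0.0, 0.105], [-0.0, -1.0, 0.002]]
ft_force: [0.9, -0.3, 7.6]
grip_width: 0.0285
```

>>> move_arm:
  targets: [0, -1.5, 0, 0, 0, 0, 0, -1.5, 0, 0, 0, 0, 0, -1.5, 0, 0, 0, 0, 0, -0.5, 0, 0, 0, 0, 0, 0, 0, 0, 0, 0]

```text
time_s: 18.35
position: [0.5509, 0.174, 0.0837]
tool_rot: [[0.105, -0.0, 0.994], [-0.994, 0.0, 0.105], [-0.0, -1.0, -0.0]]
ft_force: [1.0, 0.2, 2.1]
grip_width: 0.028
```

Run:
```python
from h import *
s,d=snap("wrist","wu");print(s["time_s"],s["position"],s["ft_force"],s["wrist_torque"])
W=wpts(s,d)
print(np.nanmedian(W[140:150,200:230].reshape(-1,3),0),np.nanmedian(W[160:168,250:262].reshape(-1,3),0))
```

```text
18.35 [0.55092337 0.17400459 0.08367775] [0.98931873 0.22069124 2.05728635] [-0.01390725 -0.32219304  0.00891587]
[0.52198979 0.22707406 0.06982565] [0.5435352  0.22192264 0.08087465]
```

The cover has ridden up with the housing and the hook is still latched. I'll unload the last millimetre and open.

>>> move_arm:
  targets: [0, -1, 0, 0, 0, 0, 0, 0, 0, 0, 0, 0, 0, 0, 0, 0, 0, 0, 0, 0, 0, 0, 0, 0, 0, 0, 0, 0, 0, 0]

```text
time_s: 19.02
position: [0.5508, 0.1739, 0.0847]
tool_rot: [[0.105, -0.001, 0.994], [-0.994, -0.0, 0.105], [0.0, -1.0, -0.001]]
ft_force: [-0.7, 0.3, 0.4]
grip_width: 0.0283
```

>>> move_arm:
  targets: [0, 0, 0, 0, 0, 0, 0, 0, 0, 0, 0, 0, 0, 0, 0, 0, 0, 0, 0, 0, 0, 0, 0, 0, 0, 0, 0, 0, 0, 0]
  hand: 1

```text
time_s: 19.65
position: [0.5511, 0.174, 0.0848]
tool_rot: [[0.105, -0.0, 0.994], [-0.994, 0.0, 0.105], [-0.0, -1.0, -0.0]]
ft_force: [-0.1, -0.2, 0.4]
grip_width: 0.0857
```

>>> move_arm:
  targets: [0, -10, 0, 0, 0, 0, 0, -25, 0, 0, 0, 0, 0, -45, 0, 0, 0, 0, 0, -45, 0, 0, 0, 0, 0, -25, 0, 0, 0, 0]

```text
time_s: 20.27
position: [0.5514, 0.174, 0.2382]
tool_rot: [[0.105, 0.004, 0.994], [-0.994, 0.0, 0.105], [0.0, -1.0, 0.004]]
ft_force: [-0.3, 0.6, -1.0]
grip_width: 0.0855
```

>>> move_arm:
  targets: [0, 0, 0, 0, 0, 0, 0, 0, 0, 0, 0, 0, 0, 0, 0, 0, 0, 0, 0, 0, 0, 0, 0, 0, 0, 0, 0, 0, 0, 0]

```text
time_s: 20.9
position: [0.551, 0.174, 0.2344]
tool_rot: [[0.105, -0.001, 0.994], [-0.994, -0.0, 0.105], [0.0, -1.0, -0.001]]
ft_force: [0.4, 0.6, 0.1]
grip_width: 0.0856
```

Run:
```python
from h import *
s,d=snap("wrist","wz");print(s["time_s"],s["position"],s["ft_force"])
W=wpts(s,d);z=W[...,2]
m=(abs(z-.074)<.0025)&(abs(W[...,0]-.55)<.06)&(abs(W[...,1]-.174)<.08)
vv,uu=np.nonzero(m);P=wcast(d,s,uu,vv,.074)[:,:2];print(cv2.minAreaRect((P*1000).astype(np.float32)),len(uu),vv.min(),vv.max(),uu.min(),uu.max())
c,sn=np.cos(np.radians(6)),np.sin(np.radians(6))
L=(W-np.array([.5495,.1745,0]));x=L[...,0]*c+L[...,1]*sn;y=-L[...,0]*sn+L[...,1]*c
for n,a,b,e,f in(("bar+y",12,30,52,59),("bar-y",12,30,-59,-52),("bar+y L",-30,-12,52,59),("bar-y L",-30,-12,-59,-52),("plate+y",-28,28,26,36),("plate-y",-28,28,-36,-26),("head+",-4,4,45.5,47.5),("head-",-4,4,-47.5,-45.5),("lap+",-4,4,51,53),("lap-",-4,4,-53,-51)):
    q=(x*1e3>a)&(x*1e3<b)&(y*1e3>e)&(y*1e3<f);print(n,q.sum(),np.nanmedian(z[q]).round(4),np.nanmax(z[q]).round(4))
cv2.imwrite("pics/wz2.png",cv2.resize(d["pixels"][80:260,180:330,::-1],(500,600),interpolation=2))
```

```text
20.9 [0.55099307 0.17397175 0.23444435] [0.41615452 0.58906682 0.10753256]
((549.2074584960938, 174.66094970703125), (64.1759033203125, 118.72820281982422), 6.385434150695801) 4492 117 227 225 289
bar+y 138 0.0718 0.0735
bar-y 91 0.0718 0.0732
bar+y L 133 0.0716 0.0737
bar-y L 92 0.0718 0.0736
plate+y 542 0.0737 0.0758
plate-y 317 0.0739 0.0757
head+ 16 0.0833 0.0859
head- 77 0.0715 0.0842
lap+ 16 0.0772 0.0791
lap- 5 0.0766 0.0787
```

View pics/wz2.png

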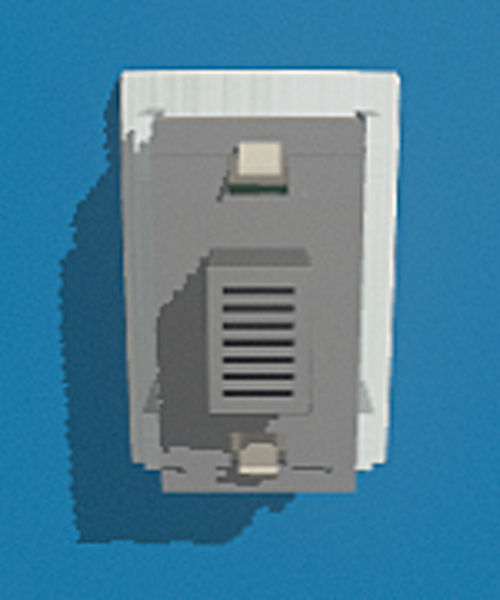

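The last image shows both hook heads through the windows, at crop (260,158) and (258,458), lapping the end bars. All four bar corners read 71.6–71.8 mm (72 mm is flush), and the gripper is clear.

```bash
python3 -c "
from rig import env
print(env.close_job())"
```

```text
the job is handed in; nothing more can be done
None
```

The cover is snapped onto the housing, lying flush on the rim with both hooks latched, and I handed the job in at about 21 s. I took the mat cover nearest the base by its hood and pressed it straight down over the hooks. I then rode up with the springs until the load was gone, let go, and withdrew 150 mm straight up.

- **Force:** The highest reading was 16.6 N, about 17.8 N with the cover's weight added. These are readings at the end of each move only, so a brief peak in between would not show. A drop from 15.0 to 11.4 N marked the click.
- **Flushness:** All four end-bar corners read 71.6–71.8 mm (72 mm when flush). The plate sits at about 73.8 mm (74 mm when flush).
- **Hooks:** Both heads stand through their windows and lap the end bars by height. The −y side had few depth pixels (5 on the lap), but the image agrees. I did not see the two clicks separately; that both latched rests on this final view.
- **Position:** The seated cover and the housing agree to about 0.3 mm in position and 0.3° in yaw, both seen by the wrist camera.
- **Disagreements:** The wrist camera was off by about 1.4 mm along the jaw direction, which I corrected for. The top camera put the housing about 3 mm further out in x than the wrist camera; I went with the wrist camera.
- **Other items:** The arm kept clear of the other things on the bench. I did not take a last picture of them.

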